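# Make up two scanner repair kits in a covered kitting carousel

### The arm

A 6-joint arm with a two-finger parallel gripper is mounted at the origin on the work surface. World frame = base frame: x ahead of the robot, y to its left, z up, the work surface at z = 0. Lengths are in m, angles in rad, forces in N, time in s.
With the tool pointing down it reaches from about 0.275 to 0.725 m from the base axis. Payload 15.9 kg.
Tool frame: the origin (TCP) lies where the fingers leave the gripper's body, on its centre line; the fingertips stand 73 mm ahead of it and the grasp point (between the pads) lies 54 mm ahead of it; y points along the fingers, x is the direction in which the jaws open and shut, and the axes are right-handed (so a half turn about y gives the same grasp; the last joint's range is limited). The gripper opens to 85 mm and grips with 20 to 120 N. Pads are 22 mm wide; open, the fingers measure 114 mm over their backs; the gripper's body (76 mm by 85 mm) begins 54 mm behind the grasp point. The pads swing forward as they close: fully open they stand 13 mm farther back than shut.
Start: joints at [1.122, 0.213, -0.034, 1.323, 0, 1.571], TCP at [0.217, 0.45, 0.304] pointing down, gripper open.
Joint ranges: [-2.98, 2.98], [-0.74, 1.72], [-1.14, 1.35], [-2.1, 2.04], [-1.57, 1.44], [-3.14, 3.14]. Speed limits (rad/s): [1.89, 1.89, 2.39, 2.57, 3.14, 3.14].

### API

Orientations are given as a rotation vector (axis times angle).
In Python, from plant import r, viewer, spotter gives the robot as it stands.
- The arm moves only by the tool drive_tool, never from a script. Its argument "deltas" is text: rows parted by semicolons, each of 5 numbers parted by spaces: the closure, from -1 (fully open) to 1 (shut), then the shift along the tool's x, y, z in mm, then the turn about the tool's y in degrees. In form: grip tx ty tz roll; .... A call has 1 to 12 rows; each row is the pose to reach, as a shift and turn from the pose commanded when the call began, along the tool's axes at that moment; what a row does not reach only later rows make up. A row lasts 1/8 s, in which the tool goes at most 62.5 mm and 10.7 degrees, less where a joint would pass 70% of its speed; a pose out of reach is approached as far as the arm can. A call with a gripper value outside its range is refused whole. The fingers move at their own pace and stop on an object; "newtons" is the grip in N (left out, the last holds). Time passes only in rows, so rows that repeat a pose let the fingers close. It gives the time, the measured TCP pose, the force and the opening at its end, in the units of the state.
- r.read_state(): the state, without advancing time (a new reading comes with each control period).
- viewer.camera(name): name is "scene" or "top" or "wrist"; returns the picture (384x512x3 uint8, blue, green, red); there is no depth.
- viewer.camera_params(name): a dict with "intrinsics" (3x3 intrinsics, pixels), "k1" (the pictures are not rectified: a ray, as slopes to the right and down, at radius r is drawn at 1 + k1 r^2 times it, then the intrinsics apply), "camera_from_world" (4x4, takes a point from world to camera coordinates). Camera axes: x right, y down, z forward; pixel columns grow to the right and rows downward; lengths in m; the calibration is good to about 2 mm. A picture is of the moment at which its call begins: read the wrist's pose just before it. camera_params takes no time and is no camera call; for the wrist camera it gives the pose at the moment of the call.
- r.job_done(): hands the job in, once; it reports no verdict.
Trained networks look in the newest picture that a camera, given by its name, has taken for a name from the list of things; names that differ only in an ending like _2 or _b are one class to them, and where a whole thing is asked for, a point or a joint stands for the part that bears it (a point fixed in the world has none). Each returns a list of dicts, best first, with "conf" (0 to 1); they miss things now and then, are a little off and sometimes report something else, mostly with a low value. They report only what shows in the picture. A call takes as long as a camera call. They do not tell look-alikes from the thing itself.
- spotter.regions_of(camera, target): "pixels" (384x512 bool, what is visible of it) and "uv" ([column, row] in pixels, amid what is visible of it).
The state is a dict: "clock": time; "qpos": joint angles; "qvel": joint speeds; "joint_efforts": joint torques, N m; "eef_pos": TCP position; "ee_rot": TCP orientation; "contact_force": force on the tool from outside, world axes, zero at the start; "torque": the same for the moment, N m; "width": opening from 0.0 (shut) to 1.0 (fully open).
Only numpy, scipy, OpenCV 4.12 (cv2) and the standard library are available. Lean on these libraries where they do the work, as an engineer would, in place of code of your own. Each camera call takes 0.05 s, during which the arm holds its last target. There are 200 camera calls.

### The job

Make up two repair kits in the carousel, whose knob turns the bins under the opening in its clear cover: the cooling kit (tall heat sink and small fan) goes in the half-round bin, the control-panel kit (trackball module and dial knob) in the empty quarter bin. Set each part the right way up, flat on the floor of its bin beside its partner, not on top of it. The panel kit goes out first, so leave its bin standing squarely under the opening.

Things in the scene. Friction and masses are not known exactly. Their poses are not given: they have to be found in the camera images.
- tall_heatsink: Bare aluminium heat sink, 60 x 34 mm, 26 mm tall, eight upright fins running along its 60 mm length (its x axis; 34 mm along y). Origin: centre of its underside, z up. Loose on the bench at any yaw; grip it across the 34 mm. The flat heat sink (52 x 52 mm, only 11 mm tall) is another part and is not wanted.
- small_fan: Square black axial fan lying flat, 40 x 40 mm, 20 mm tall, sides along its x and y axes. Origin: centre of its underside, z up. Loose on the bench. The large fan (60 x 60 x 15 mm) is another part and is not wanted.
- trackball: Trackball module: square ivory body 42 x 42 mm, 14 mm tall (sides along x and y), with a low round collar (37 mm across, up to 17 mm) and a white ball rising to 28 mm. Origin: centre of its underside, z up. Loose on the bench, ball upwards; grip it by the square body.
- dial_knob: Round ivory dial knob, 22 mm tall: a 30 mm skirt in the lowest 5 mm, above it a slightly tapering body 27 to 25 mm across; dark pointer line on top. Origin: centre of its underside, z up along its axis. Loose on the bench, standing on its skirt.
- housing: Fixed grey housing of the carousel, 330 mm square (sides along x, y), clear cover's top 48 mm above the bench. Origin: centre of its underside, on the carousel's axis; its -x side faces the robot. The opening for parts is a rectangle in the cover, x -146 to -44 mm, y -80 to +80 mm (middle x = -95), with a grey lip to 50 mm height. A 60 mm hole on the axis lets the turning knob through.
- carousel (a joint): Angle of the carousel (rad), growing anticlockwise seen from above; stops at -9 and +9. It stays where it is left (friction 0.12 N m) and carries its parts round. At 0 the empty quarter bin is exactly under the opening, at -2.356 or +3.927 the middle of the half-round bin. Its three bins (a half-round, two quarters) are parted by radial walls; one quarter holds a finished kit, fastened in.
- knob_top (a point): Centre of the top of the carousel's black round turning knob, on the carousel's axis, 76 mm above the bench. The knob is 44 mm across; its side can be gripped from 52 mm height (4 mm above the cover) to 76 mm, at any yaw, letting go and taking hold again as needed.
- half_bin: The half-round bin, for the cooling kit. Origin: on its floor (10 mm above the bench), 95 mm from the carousel's axis, in the middle of the half-round. x points outwards (the axis is at x = -95 mm), y runs along its straight wall. Walls 30 mm tall above the floor; clear inside from the hub (36 mm radius) to the rim (147 mm radius), the straight wall's face 3.5 mm from the axis.
- quarter_bin: The empty quarter-round bin, for the panel kit. Origin: on its floor (10 mm above the bench), 95 mm from the carousel's axis, midway between its two straight walls. x and y run parallel to these walls, away from the axis, which is at x = y = -67 mm; outwards is halfway between +x and +y. Clear inside from the hub (36 mm radius) to the rim (147 mm); walls as in the half-round bin.
Mind the look-alikes: they are no part of the job. What is shaped like the tall_heatsink but green or purple is not meant.

How it is judged:
By the outcome, as a careful person would: the job done as asked, in the order asked, and still so for the second after the job is handed in, with the robot touching nothing.
It also fails if it takes over 141 s, if anything falls off the work surface, if the arm or the gripper's body presses on something with over 40 N, if the wrist force passes 120 N, or if a joint passes its speed limit or range.

## Working session

There is one attempt and no reset: what is moved stays moved. The work goes in short steps, Python scripts to look and compute and a tool call to move; the robot and the scene stay as the last step left them, time stands still between calls to the robot, and variables do not carry over. Pictures are saved under pics/ and viewed, about 12 in all and at most 16, crops included, and the job is handed in when it is done.

Besides the shell and the picture viewer there is one more tool, called by a JSON object that holds its "api" and its "payload", one argument or row to a line. drive_tool: Moves the arm, as the interface text tells. Its arguments: {"type":"object","properties":{"deltas":{"type":"string"},"newtons":{"type":"number"}},"required":["deltas"]}

```bash
ls; mkdir -p pics
cat > h.py <<'E'
import numpy as np, cv2
from plant import r, viewer, spotter
from scipy.spatial.transform import Rotation as R
def P(n):
    p=viewer.camera_params(n); return np.array(p["intrinsics"]),p["k1"],np.array(p["camera_from_world"])
def pix2w(n,uv,z,p=None):
    K,k1,T=p or P(n); d=np.array([k1,0,0,0.])
    uv=np.asarray(uv,float).reshape(-1,1,2)
    s=((uv[:,0]-[K[0,2],K[1,2]])/[K[0,0],K[1,1]])
    rd=np.linalg.norm(s,axis=1); x=rd.copy()
    for _ in range(30): x=rd/(1+k1*x*x)
    s=s*(x/np.maximum(rd,1e-9))[:,None]
    dirs=np.c_[s,np.ones(len(s))]@T[:3,:3]; o=-T[:3,:3].T@T[:3,3]
    return (o+dirs*((z-o[2])/dirs[:,2])[:,None])[:,:2]
def w2pix(n,X,p=None):
    K,k1,T=p or P(n); X=np.atleast_2d(X); c=X@T[:3,:3].T+T[:3,3]; s=c[:,:2]/c[:,2:]
    s=s*(1+k1*(s**2).sum(1))[:,None]; return s*[K[0,0],K[1,1]]+[K[0,2],K[1,2]]
def rect(pixels,n,z,p=None):
    ys,xs=np.nonzero(pixels); w=pix2w(n,np.c_[xs,ys],z,p)*1000
    (c,s,a)=cv2.minAreaRect(w.astype(np.float32)); return np.round(c,1),np.round(s,1),round(a,1)
E
python3 - <<'E'
from h import *
s=r.read_state(); print(s)
for n in ("top","scene"):
    cv2.imwrite(f"pics/{n}0.png",viewer.camera(n)); K,k,T=P(n); print(n,K[0,0],k,-T[:3,:3].T@T[:3,3])
print(np.round(P("wrist")[2],3))
zs=dict(tall_heatsink=.026,small_fan=.02,trackball=.014,dial_knob=.022,housing=.048,carousel=.03,knob_top=.076,half_bin=.01,quarter_bin=.01)
for t,z in zs.items():
    for d in spotter.regions_of("top",t):
        if d["conf"]>.2: print(t,round(d["conf"],2),np.round(d["uv"]),d["pixels"].sum(),rect(d["pixels"],"top",z))
E
```

```text
pics
{'clock': 0.0, 'qpos': array([ 1.12199908e+00,  2.13374740e-01, -3.50561884e-02,  1.32348668e+00,
       -9.12172029e-08,  1.57079537e+00]), 'qvel': array([-0.00112063, -0.00031716,  0.00121956,  0.00024343, -0.00124621,
       -0.00111694]), 'joint_efforts': array([ 3.41057108e-03, -6.86149263e+01,  4.87127244e+01,  1.72900676e-02,
        2.28090330e-04, -2.97269601e-06]), 'eef_pos': array([0.2168314 , 0.45025696, 0.30340798]), 'ee_rot': array([-1.38932162, -0.87188516,  0.87344235]), 'contact_force': array([-0.31387065,  0.60420376,  0.17225545]), 'torque': array([-0.02118653,  0.00899472, -0.059495  ]), 'width': 1.0001930479114718}
top 362.3145937396744 -0.05845432750154741 [0.49441084 0.04981753 1.0114754 ]
scene 452.2137651860772 -0.15567524574136227 [1.11114804 0.65847521 1.28155744]
[[ 0.434  0.901 -0.002 -0.499]
 [ 0.853 -0.41   0.322 -0.043]
 [ 0.289 -0.141 -0.947  0.382]
 [ 0.     0.     0.     1.   ]]
tall_heatsink 0.76 [ 97. 212.] 246 (array([474.9, 472.1]), array([32.2, 61. ]), 16.7)
tall_heatsink 0.71 [141. 175.] 292 (array([578.6, 368.3]), array([65.2, 34.9]), 84.5)
tall_heatsink 0.65 [159. 144.] 350 (array([666.9, 319.7]), array([44.6, 63.6]), 35.5)
small_fan 0.75 [199. 230.] 225 (array([439.7, 210.3]), array([42.2, 40.7]), 68.6)
small_fan 0.21 [199. 166.] 219 (array([617.8, 210.9]), array([42.5, 41.2]), 62.3)
trackball 0.55 [198. 163.] 260 (array([616.5, 212.8]), array([46.6, 45.2]), 60.0)
housing 0.8 [364. 184.] 15114 (array([ 566.3, -241.3]), array([334.7, 336.1]), 52.2)
carousel 0.56 [344. 211.] 2551 (array([ 522.2, -210.5]), array([163.4, 178.2]), 52.0)
knob_top 0.63 [347. 209.] 2630 (array([ 521.3, -198.1]), array([158.3, 170.2]), 52.4)
quarter_bin 0.52 [378. 216.] 10 (array([ 484.5, -282.4]), array([8.3, 5.6]), 0.7)
```

Run:
```python
import cv2
a=cv2.imread("pics/top0.png"); cv2.imwrite("pics/top0b.png",cv2.resize(a[60:320,60:460],(800,520),interpolation=cv2.INTER_CUBIC))
```

```text
(no output)
```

View pics/top0b.png

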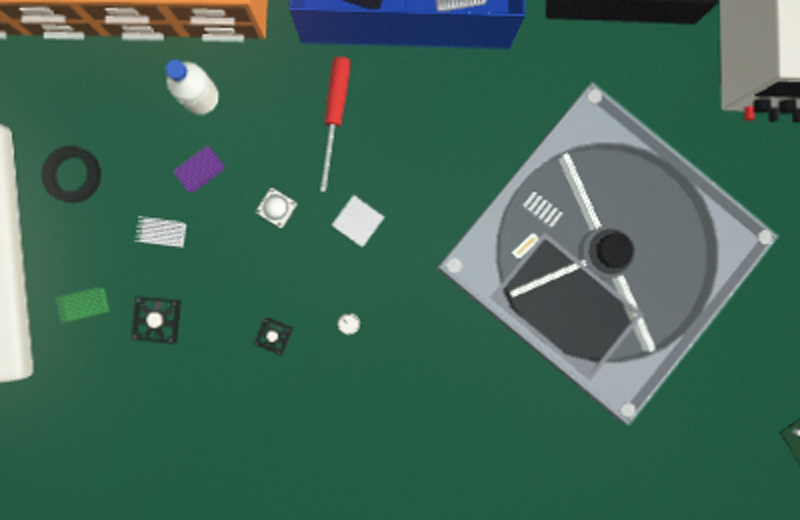

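View pics/scene0.png

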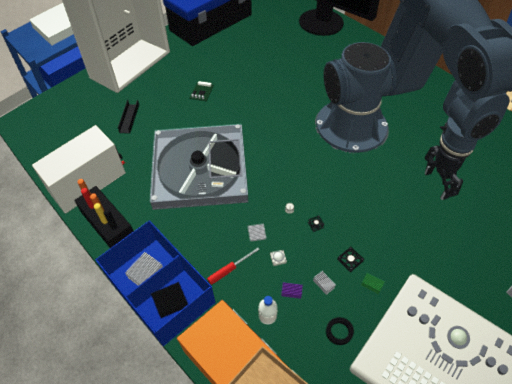

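Candidates in full-picture pixels: a silver 60x34 finned part at (141,175), with green (101,212) and purple (159,144) look-alikes; small fan (196,228) against the large fan (137,220); trackball (198,163); flat sink (239,170); dial knob (234,222). By colour and size I want the silver (141,175), fan (196,228), trackball (198,163) and knob (234,222). Next is one enlarged crop to confirm.

```bash
cat >> h.py <<'E'
def go(x,y,z,psi,st=None):
    """rows (mm,deg) to reach TCP x,y,z(mm) with jaw axis at world angle psi (deg, mod 180, nearest)"""
    st=st or r.read_state(); M=R.from_rotvec(st["ee_rot"]).as_matrix()
    d=M.T@(np.array([x,y,z])/1000-st["eef_pos"])*1000
    cur=np.degrees(np.arctan2(M[1,0],M[0,0])); t=(cur-psi+90)%180-90
    print("go",np.round(d,1),"roll",round(t,1),"(or",round(t-np.sign(t)*180,1),") cur psi",round(cur,1),"q6",np.round(st["qpos"][5],2),"q1",np.round(st["qpos"][0],2),"tcp",np.round(st["eef_pos"]*1000,1))
E
python3 - <<'E'
from h import *
a=cv2.imread("pics/top0.png"); 
c1=cv2.resize(a[130:250,80:260],(720,480),interpolation=cv2.INTER_CUBIC)
# rectified wall-top plane z=.04, 1 px = 1 mm
def rectify(z,cx,cy,hw):
    u,v=np.meshgrid(np.arange(2*hw),np.arange(2*hw)); X=(cx+hw-v)/1000; Y=(cy+hw-u)/1000
    uv=w2pix("top",np.c_[X.ravel(),Y.ravel(),np.full(X.size,z)]).astype(np.float32).reshape(2*hw,2*hw,2)
    return cv2.remap(a,uv,None,cv2.INTER_CUBIC)
cv2.imwrite("pics/c1.png",c1); cv2.imwrite("pics/c2.png",cv2.resize(rectify(.048,570,-235,240)[:,:],(576,576)))
print(pix2w("top",[[366,185]],.076)*1000, pix2w("top",[[234,222]],.022)*1000)
print(np.round(R.from_rotvec(r.read_state()["ee_rot"]).as_matrix(),3))
go(578,368,220,174.5)
E
```

```text
[[ 566.23082569 -235.96994443]] [[459.27557376 106.99167372]]
[[ 0.434 -0.    -0.901]
 [ 0.901  0.     0.434]
 [-0.    -1.     0.   ]]
go [  82.4   83.9 -361.1] roll 69.8 (or -110.2 ) cur psi 64.3 q6 1.57 q1 1.12 tcp [216.9 450.5 303.9]
```

View pics/c1.png

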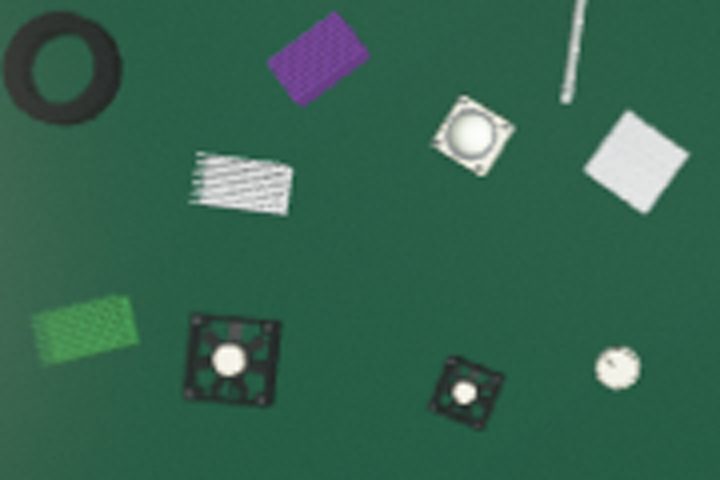

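View pics/c2.png

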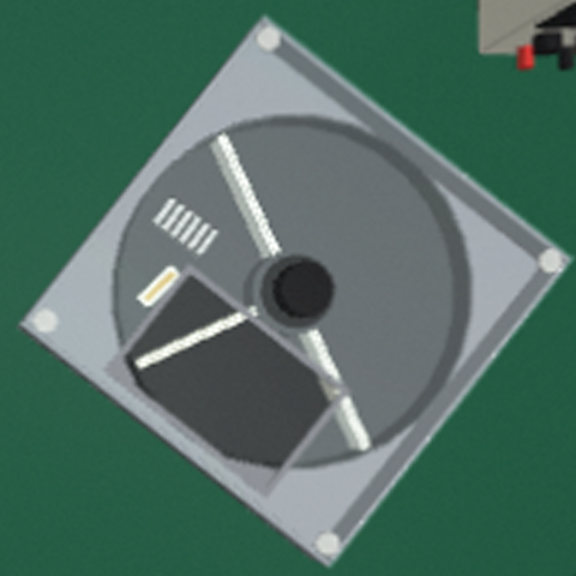

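The crop confirms the picks: silver eight-fin sink, small fan, trackball with ball, round dial with pointer. The housing is centred near (566,-241) mm with yaw about -38.4°, and the carousel is about +18° off. I move over the housing to measure it closely.

{"api": "drive_tool", "payload": {
  "deltas": "-1 -471 14 -614 -79;-1 -471 14 -614 -79;-1 -471 14 -614 -79;-1 -471 14 -614 -79;-1 -471 14 -614 -79;-1 -471 14 -614 -79;-1 -471 14 -614 -79;-1 -471 14 -614 -79;-1 -471 14 -614 -79;-1 -471 14 -614 -79;-1 -471 14 -614 -79;-1 -471 14 -614 -79"
}}

```text
clock: 2.05
eef_pos: [0.5209, -0.1501, 0.2919]
ee_rot: [-0.616, -1.854, 1.853]
contact_force: [1.6, 0.5, 0.5]
width: 1.0
```

Run:
```python
from h import *
p=P("wrist"); cv2.imwrite("pics/w1.png",viewer.camera("wrist")); np.save("pics/w1.npy",np.r_[p[0].ravel(),p[1],p[2].ravel()])
go(566,-241,220,143)
print(w2pix("wrist",[[.566,-.241,.076]],p))
```

```text
go [-85.8  70.8  42.4] roll 0.1 (or -179.9 ) cur psi 143.1 q6 -1.22 q1 -0.29 tcp [ 522.9 -155.4  290.6]
[[145.80227498 122.92744395]]
```

View pics/w1.png

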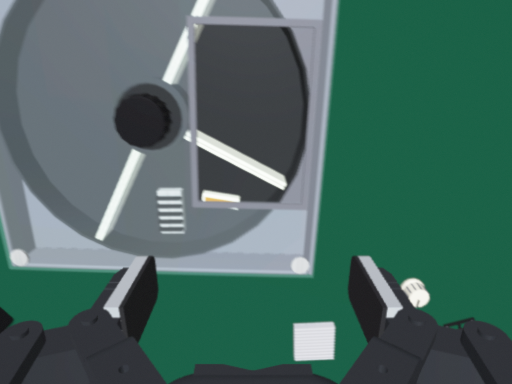

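Run:
```python
from h import *
v=np.load("pics/w1.npy"); p=(v[:9].reshape(3,3),v[9],v[10:].reshape(4,4))
f=lambda uv,z: pix2w("wrist",uv,z,p)*1000
k=f([[142,120]],.076); print("knob",k)
o=f([[193,23],[316,25],[301,203],[196,202]],.05); print("open",o.round(1), np.linalg.norm(np.diff(o,axis=0),axis=1))
ang=lambda a,b: np.degrees(np.arctan2(*(b-a)[::-1]))
print("yaw edges",ang(o[1],o[0]),ang(o[2],o[3]),ang(o[0],o[3])+90,ang(o[1],o[2])+90)
s=f([[19,257],[299,265]],.048); print("screws",s,ang(s[1],s[0]))
w=f([[188,135],[285,185]],.04); print("B",ang(*w)); w=f([[208,0],[170,80]],.04); print("C",ang(w[1],w[0]))
w=f([[137,152],[100,237]],.04); print("A",ang(*w)); w=f([[208,0],[100,237]],.04);print("AC",ang(*w))
h=np.radians(-38.4); oc=o.mean(0)+95*np.array([np.cos(h),np.sin(h)]); print("axis from opening",oc)
```

```text
knob [[ 566.9222792  -244.75417499]]
open [[ 486.1 -281.6]
 [ 403.7 -218.2]
 [ 504.4  -92.6]
 [ 587.2 -155.6]] [103.9394058  161.01842061 104.09196779]
yaw edges -37.57505596958983 -37.28549307879547 141.22872306703212 141.27861715959077
screws [[ 782.2309866  -220.84720007]
 [ 546.00101834  -34.30421098]] -38.2969827557735
B 115.22711182929848
C -156.35749472892462
A 24.75943029359689
AC 24.226281570803454
axis from opening [ 569.81362096 -245.99091778]
```

{"api": "drive_tool", "payload": {
  "deltas": "-1 -86 110 42 0;-1 -86 110 42 0;-1 -86 110 42 0;-1 -86 110 42 0"
}}

```text
clock: 2.6
eef_pos: [0.5638, -0.233, 0.1812]
ee_rot: [-0.614, -1.853, 1.852]
contact_force: [0.1, -1.0, 1.2]
width: 0.999
```

Run:
```python
from h import *
go(567,-243.5,122,143)
p=P("wrist"); im=viewer.camera("wrist"); cv2.imwrite("pics/w2.png",im)
m=(im.max(2)<60).astype(np.uint8); n,l,s,c=cv2.connectedComponentsWithStats(m)
for i in range(1,n):
    if s[i,4]>800: print(s[i],c[i],pix2w("wrist",[c[i]],.076,p)*1000)
```

```text
go [-8.9 59.2  6.5] roll 0.2 (or -179.8 ) cur psi 143.2 q6 -1.32 q1 -0.39 tcp [ 563.8 -233.   181.2]
[  341    80   171   304 14743] [424.34083972 282.08627823] [[ 500.79242377 -140.97174609]]
[ 195  172   78   82 4935] [234.16068896 213.29463019] [[ 566.25442266 -247.20590263]]
[   0  257  165  127 9068] [ 90.47617997 339.15538156] [[ 697.11659766 -232.93629589]]
[ 172  365  164   19 2257] [252.76517501 375.47496677] [[ 629.79173161 -144.5407393 ]]
```

View pics/w2.png

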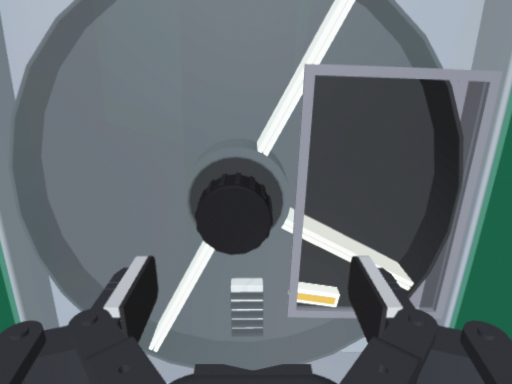

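The knob's top is at pixel (234,215), i.e. about (566,-246) mm. I go down and grip it.

{"api": "drive_tool", "payload": {
  "deltas": "-1 -10 30 8 0;-1 -10 59 8 0;-1 -10 59 8 0;0 -10 59 8 0;1 -10 59 8 0;1 -10 59 8 0;1 -10 59 8 0;1 -10 59 8 0;1 -10 59 8 0;1 -10 59 8 0",
  "newtons": 50
}}

```text
clock: 3.9
eef_pos: [0.5679, -0.2453, 0.1247]
ee_rot: [-0.617, -1.855, 1.854]
contact_force: [-3.3, 3.6, 14.9]
width: 0.498
```

{"api": "drive_tool", "payload": {
  "deltas": "1 0 -2 0 8;1 0 -2 0 18;1 0 -2 0 28;1 0 -2 0 38;1 0 -2 0 48;1 0 -2 0 58;1 0 -2 0 68;1 0 -2 0 78;1 0 -2 0 88;1 0 -2 0 98;1 0 -2 0 108;1 0 -2 0 118"
}}

```text
clock: 5.4
eef_pos: [0.5683, -0.2415, 0.1249]
ee_rot: [-1.536, -0.346, 0.341]
contact_force: [11.0, 31.6, -3.3]
width: 0.495
```

{"api": "drive_tool", "payload": {
  "deltas": "1 0 0 0 10;1 0 0 0 20;1 0 0 0 30;1 0 0 0 35;1 0 0 0 35;1 0 0 0 35"
}}

```text
clock: 6.15
eef_pos: [0.5696, -0.2413, 0.1249]
ee_rot: [-1.558, 0.127, -0.133]
contact_force: [19.6, 32.2, -11.0]
width: 0.496
```

Run:
```python
from h import *
s=r.read_state(); print(s["contact_force"],s["torque"],s["width"]); go(567,-246,124,-10)
cv2.imwrite("pics/w3.png",viewer.camera("wrist")); cv2.imwrite("pics/t3.png",viewer.camera("top"))
```

```text
[ 19.61622324  32.24501124 -10.97250347] [ 6.27865181 -3.76862072 -0.07885874] 0.4959063090564461
go [-1.8  0.9 -5. ] roll 0.5 (or -179.5 ) cur psi -9.5 q6 1.33 q1 -0.4 tcp [ 569.6 -241.3  124.9]
```

View pics/w3.png

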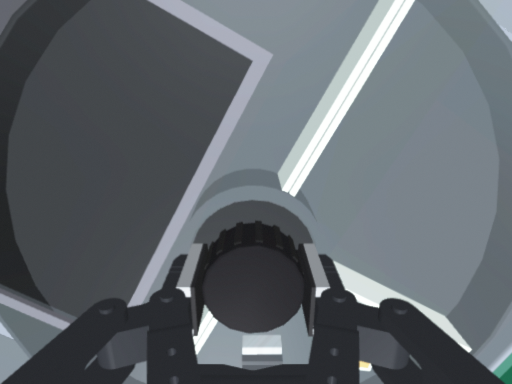

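The half-round bin is under the opening as far as can be seen. I release the knob, rise, and head for the heat sink.

{"api": "drive_tool", "payload": {
  "deltas": "-1 0 0 0 0;-1 0 0 0 0;-1 0 -60 0 0;-1 0 -100 20 0;-1 -94 -100 602 -4;-1 -94 -100 602 -4;-1 -94 -100 602 -4;-1 -94 -100 602 -4;-1 -94 -100 602 -4;-1 -94 -100 602 -4;-1 -94 -100 602 -4;-1 -94 -100 602 -4"
}}

```text
clock: 7.75
eef_pos: [0.5754, 0.276, 0.2254]
ee_rot: [-1.569, 0.078, -0.08]
contact_force: [0.2, -0.2, -0.2]
width: 1.003
```

{"api": "drive_tool", "payload": {
  "deltas": "-1 -13 0 110 0;-1 -13 0 110 0;-1 -13 0 110 0"
}}

```text
clock: 8.12
eef_pos: [0.5728, 0.388, 0.2243]
ee_rot: [-1.569, 0.076, -0.076]
contact_force: [-0.2, -1.3, -0.5]
width: 0.999
```

```bash
cat >> h.py <<'E'
def topcar(name,cx=569,cy=-243.5):
    """polar unwrap of wall-top plane round the axis; also housing-yaw frame picture"""
    a=viewer.camera("top"); cv2.imwrite(f"pics/{name}_raw.png",a); hw=185; h=np.radians(-38.4)
    u,v=np.meshgrid(np.arange(4*hw)/2-hw,np.arange(4*hw)/2-hw)   # u right = +Y_h*-1..., v down = -X_h
    xh=-v; yh=-u; X=(cx+xh*np.cos(h)-yh*np.sin(h))/1000; Y=(cy+xh*np.sin(h)+yh*np.cos(h))/1000
    uv=w2pix("top",np.c_[X.ravel(),Y.ravel(),np.full(X.size,.04)]).astype(np.float32).reshape(*X.shape,2)
    o=cv2.remap(a,uv,None,cv2.INTER_CUBIC); cv2.imwrite(f"pics/{name}.png",cv2.resize(o,(560,560)))
    th=np.radians(np.arange(0,360,.25)); g=cv2.cvtColor(o,cv2.COLOR_BGR2GRAY).astype(float)
    prof=[]
    for t in th:
        rr=np.arange(55,135,1.); # housing-frame angle t
        px=(hw-rr*np.sin(t))*2; py=(hw-rr*np.cos(t))*2
        prof.append(np.median(cv2.remap(g.astype(np.float32),px.astype(np.float32)[None],py.astype(np.float32)[None],cv2.INTER_LINEAR)))
    prof=np.array(prof); return np.degrees(th),prof
def peaks(d,prof):
    b=prof>150; n,l=cv2.connectedComponents(b.astype(np.uint8)[None]); 
    return [(round(float(d[l[0]==i].mean()),1),int((l[0]==i).sum())) for i in range(1,n)]
E
python3 - <<'E'
from h import *
d,p=topcar("t4"); print(p.max(),peaks(d,p))
go(578,368,200,174.5)
st=P("wrist"); im=viewer.camera("wrist"); cv2.imwrite("pics/w4.png",im)
for q in spotter.regions_of("wrist","tall_heatsink")[:3]:
    if q["conf"]>.2: print(q["conf"],q["uv"],rect(q["pixels"],"wrist",.026,st),rect(q["pixels"],"wrist",.013,st))
E
```

```text
249.71875 [(2.9, 24), (93.1, 38), (267.8, 39), (358.5, 11)]
go [  6.5  24.5 -17.5] roll -0.1 (or 179.9 ) cur psi -5.6 q6 2.26 q1 0.59 tcp [573.3 386.1 224.5]
0.93 [360.6, 226.8] (array([666.7, 327.7]), array([34.3, 70. ]), 39.3) (array([670.9, 321. ]), array([36. , 73.3]), 39.3)
0.89 [117.5, 72.9] (array([479.7, 478.7]), array([41.7, 59.7]), 15.9) (array([474.8, 479.2]), array([43.7, 62.6]), 15.9)
0.8 [265.9, 186.2] (array([581.3, 375.4]), array([65.9, 34.6]), 84.6) (array([581.3, 370.9]), array([69.1, 36.2]), 84.6)
```

View pics/t4.png

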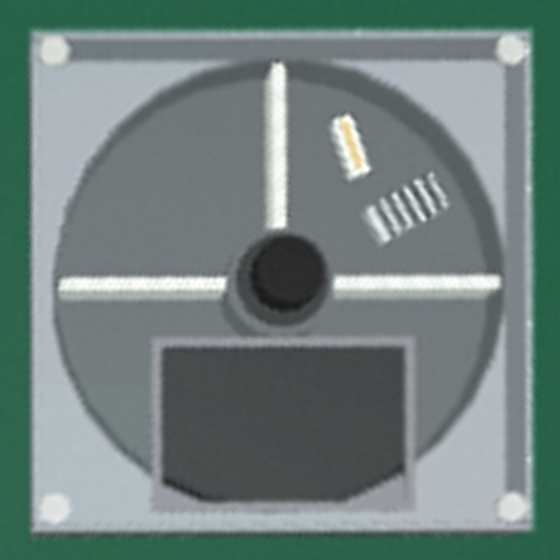

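View pics/w4.png

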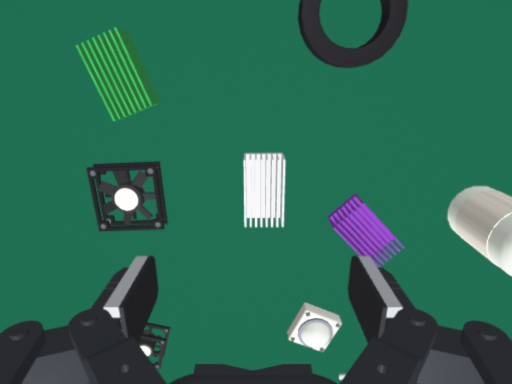

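The carousel is square: the straight wall is level in the picture and the half bin fills the opening. The silver sink at wrist pixel (265,190) is at about (580,372) mm.

{"api": "drive_tool", "payload": {
  "deltas": "-1 8.5 60 -13.5 0;-1 8.5 120 -13.5 0;-1 8.5 148 -13.5 0;-1 8.5 150 -13.5 0;0 8.5 150 -13.5 0;1 8.5 150 -13.5 0;1 8.5 150 -13.5 0;1 8.5 150 -13.5 0;1 8.5 150 -13.5 0;1 8.5 150 -13.5 0",
  "newtons": 40
}}

```text
clock: 9.52
eef_pos: [0.5812, 0.3711, 0.0763]
ee_rot: [-1.568, 0.077, -0.08]
contact_force: [-1.1, -0.9, 8.4]
width: 0.388
```

{"api": "drive_tool", "payload": {
  "deltas": "1 0 -50 0 0;1 0 -95 0 0;1 -50 -95 -591 33;1 -50 -95 -591 33;1 -50 -95 -591 33;1 -50 -95 -591 33;1 -50 -95 -591 33;1 -50 -95 -591 33;1 -50 -95 -591 33;1 -50 -95 -591 33;1 -50 -95 -591 33;1 -50 -95 -591 33"
}}

```text
clock: 11.02
eef_pos: [0.4713, -0.2151, 0.1705]
ee_rot: [-1.505, 0.53, -0.532]
contact_force: [0.2, 1.5, 0.3]
width: 0.384
```

{"api": "drive_tool", "payload": {
  "deltas": "1 0 0 0 0;1 0 0 0 0"
}}

```text
clock: 11.28
eef_pos: [0.4721, -0.2119, 0.1701]
ee_rot: [-1.505, 0.529, -0.529]
contact_force: [-0.4, 0.1, -0.6]
width: 0.385
```

```bash
cat >> h.py <<'E'
def tgt(xh,yh,cx=569,cy=-243.5,yaw=-38.4):
    h=np.radians(yaw); return cx+xh*np.cos(h)-yh*np.sin(h), cy+xh*np.sin(h)+yh*np.cos(h)
E
python3 - <<'E'
from h import *
s=r.read_state(); print(s["width"],s["contact_force"])
go(*tgt(-95,-35),85,-38.4,s)
cv2.imwrite("pics/w5.png",viewer.camera("wrist"))
E
```

```text
0.3852789155651124 [-0.40090572  0.13675146 -0.57960094]
go [ 0.5 85.1  0.4] roll -0.3 (or 179.7 ) cur psi -38.7 q6 1.82 q1 -0.42 tcp [ 472.1 -211.9  170.1]
```

View pics/w5.png

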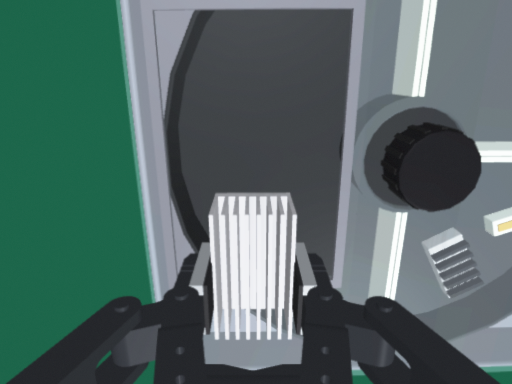

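{"api": "drive_tool", "payload": {
  "deltas": "1 0.5 45 0.5 0;1 0.5 70 0.5 0;1 0.5 80 0.5 0;1 0.5 83 0.5 0;1 0.5 84 0.5 0;1 0.5 84 0.5 0;0.1 0.5 84 0.5 0;-0.1 0.5 84 0.5 0;-0.1 0.5 84 0.5 0;-0.1 0.5 84 0.5 0"
}}

```text
clock: 12.58
eef_pos: [0.4727, -0.2122, 0.0859]
ee_rot: [-1.505, 0.529, -0.529]
contact_force: [0.4, -0.3, 0.6]
width: 0.55
```

{"api": "drive_tool", "payload": {
  "deltas": "-0.1 0 -50 0 0;-0.1 0 -100 0 0;-1 -288 -115 310 -17;-1 -288 -115 310 -17;-1 -288 -115 310 -17;-1 -288 -115 310 -17;-1 -288 -115 310 -17;-1 -288 -115 310 -17;-1 -288 -115 310 -17;-1 -288 -115 310 -17;-1 -288 -115 310 -17;-1 -288 -115 310 -17"
}}

```text
clock: 14.08
eef_pos: [0.442, 0.2088, 0.2008]
ee_rot: [-1.55, 0.299, -0.298]
contact_force: [-0.2, 0.7, 0.5]
width: 1.001
```

Run:
```python
from h import *
st=P("wrist"); go(440,210,75,-21.4); im=viewer.camera("wrist"); cv2.imwrite("pics/w6.png",im)
for q in spotter.regions_of("wrist","small_fan")[:3]:
    if q["conf"]>.2: print(q["conf"],q["uv"],rect(q["pixels"],"wrist",.02,st))
viewer.camera("top")
for t in ("tall_heatsink",):
  for q in spotter.regions_of("top",t): print(t,q["conf"],q["uv"])
```

```text
go [ -2.3 125.8   0.4] roll -0.4 (or 179.6 ) cur psi -21.8 q6 2.39 q1 0.44 tcp [442.  208.8 200.8]
0.92 [252.2, 180.1] (array([442.1, 212.4]), array([45.6, 40.8]), 69.5)
tall_heatsink 0.91 [350.7, 218.3]
tall_heatsink 0.89 [158.2, 143.7]
```

View pics/w6.png

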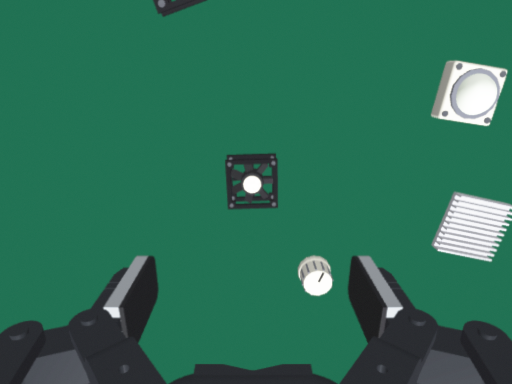

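{"api": "drive_tool", "payload": {
  "deltas": "-1 -2 60 0.8 -1;-1 -2 115 0.8 -1;-1 -2 126.5 0.8 -1;-1 -2 126.5 0.8 -1;0 -2 126.5 0.8 -1;1 -2 126.5 0.8 -1;1 -2 126.5 0.8 -1;1 -2 126.5 0.8 -1;1 -2 126.5 0.8 -1;1 -2 126.5 0.8 -1"
}}

```text
clock: 15.52
eef_pos: [0.441, 0.2116, 0.0755]
ee_rot: [-1.551, 0.282, -0.285]
contact_force: [-2.4, -1.0, 14.4]
width: 0.462
```

{"api": "drive_tool", "payload": {
  "deltas": "1 0 -50 0 0;1 0 -95 0 0;1 199 -95 -327 17.5;1 199 -95 -327 17.5;1 199 -95 -327 17.5;1 199 -95 -327 17.5;1 199 -95 -327 17.5;1 199 -95 -327 17.5;1 199 -95 -327 17.5;1 199 -95 -327 17.5;1 199 -95 -327 17.5;1 199 -95 -327 17.5"
}}

```text
clock: 17.02
eef_pos: [0.5108, -0.1638, 0.1695]
ee_rot: [-1.507, 0.521, -0.521]
contact_force: [0.0, 0.6, -0.8]
width: 0.457
```

Run:
```python
from h import *
s=r.read_state(); print(s["width"],s["contact_force"])
go(*tgt(-95,26),85.5,-38.4,s)
cv2.imwrite("pics/w7.png",viewer.camera("wrist"))
```

```text
0.45683900676191175 [ 0.04051936  0.57983285 -0.76554093]
go [ 0.1 84.  -0.3] roll 0.3 (or -179.7 ) cur psi -38.1 q6 1.93 q1 -0.31 tcp [ 510.8 -163.8  169.5]
```

View pics/w7.png

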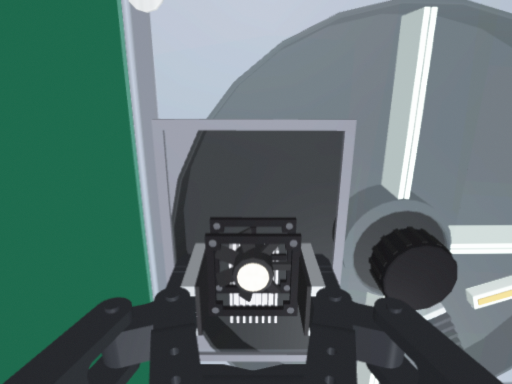

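Run:
```python
from h import *
p=P("wrist")
for y in (-65,-5): print(y,w2pix("wrist",[[*(np.array(tgt(-95,y))/1000),.036]],p))
print(w2pix("wrist",[[*(np.array(tgt(x,y))/1000),.05] for x,y in ((-44,80),(-146,80),(-95,-80))],p))
```

```text
-65 [[251.64993388 322.46949499]]
-5 [[251.99705828 250.89309634]]
[[343.11826956 129.3111146 ]
 [162.02574405 128.43176995]
 [251.5263266  352.74011986]]
```

{"api": "drive_tool", "payload": {
  "deltas": "1 0 45 0 0;1 0 70 0 0;1 0 79 0 0;1 0 82 0 0;1 0 83.5 0 0;1 0 83.5 0 0;0 0 83.5 0 0;-0.2 0 83.5 0 0;-0.2 0 83.5 0 0;-0.2 0 83.5 0 0"
}}

```text
clock: 18.32
eef_pos: [0.5108, -0.165, 0.0859]
ee_rot: [-1.507, 0.522, -0.522]
contact_force: [-0.4, 0.2, -0.0]
width: 0.599
```

{"api": "drive_tool", "payload": {
  "deltas": "-0.2 0 -50 0 0;-0.2 0 -95 0 0;-1 94 -120 -25 -37;-1 94 -120 -25 -37;-1 94 -120 -25 -37;-1 94 -120 -25 -37;-1 94 -120 -25 -37"
}}

```text
clock: 19.2
eef_pos: [0.5691, -0.2428, 0.2057]
ee_rot: [-1.571, 0.017, -0.017]
contact_force: [-0.3, -0.1, 0.5]
width: 0.998
```

Run:
```python
from h import *
go(569,-243.5,124,-1)
a=viewer.camera("wrist"); t=viewer.camera("top")
t=cv2.resize(t[150:280,300:440],None,fx=2.95,fy=2.95,interpolation=cv2.INTER_CUBIC)[:384]
cv2.imwrite("pics/w8.png",cv2.resize(np.hstack([a,t[:, :287]]),(798,384)))
```

```text
go [-0.1 81.7 -0.7] roll -0.3 (or 179.7 ) cur psi -1.3 q6 1.19 q1 -0.4 tcp [ 569.1 -242.8  205.7]
```

View pics/w8.png

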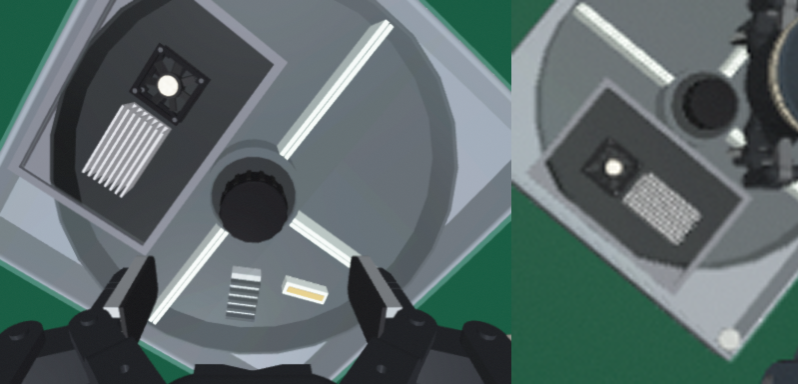

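The cooling kit lies flat side by side: fan at wrist pixel (168,85), sink at (125,150). I grip the knob and turn the carousel back by +135°.

{"api": "drive_tool", "payload": {
  "deltas": "-1 0 50 -1 0;-1 0 82 -1 0;-1 0 82 -1 0;0 0 82 -1 0;1 0 82 -1 0;1 0 82 -1 0;1 0 82 -1 0;1 0 82 -1 0;1 0 81 -1 0;1 0 80 -1 0",
  "newtons": 50
}}

```text
clock: 20.55
eef_pos: [0.5695, -0.244, 0.1258]
ee_rot: [-1.571, 0.016, -0.017]
contact_force: [8.8, -5.3, -19.3]
width: 0.496
```

{"api": "drive_tool", "payload": {
  "deltas": "1 0 0 0 -8;1 0 0 0 -18;1 0 0 0 -28;1 0 0 0 -38;1 0 0 0 -48;1 0 0 0 -58;1 0 0 0 -68;1 0 0 0 -78;1 0 0 0 -88;1 0 0 0 -98;1 0 0 0 -108;1 0 0 0 -118"
}}

```text
clock: 22.05
eef_pos: [0.5702, -0.243, 0.1257]
ee_rot: [-0.947, -1.552, 1.547]
contact_force: [10.0, 5.7, -10.9]
width: 0.492
```

{"api": "drive_tool", "payload": {
  "deltas": "1 0 0 0 -9;1 0 0 0 -15;1 0 0 0 -17;1 0 0 0 -17;1 0 0 0 -17"
}}

```text
clock: 22.68
eef_pos: [0.5701, -0.2428, 0.1257]
ee_rot: [-0.745, -1.749, 1.745]
contact_force: [9.1, 7.0, -9.1]
width: 0.493
```

Run:
```python
from h import *
s=r.read_state(); print(s["width"],s["contact_force"],s["torque"]); go(616,212,205,62,s)
d,p=topcar("t9"); print(peaks(d,p))
```

```text
0.49296275125599504 [ 9.10795169  7.04616554 -9.10395534] [ 1.40715437 -1.78364728  0.09191836]
go [ 296.2  -78.2 -348.3] roll 71.8 (or -108.2 ) cur psi 133.8 q6 -1.17 q1 -0.4 tcp [ 570.1 -242.8  125.7]
[(48.5, 41), (75.8, 1), (77.1, 6), (79.8, 1), (84.8, 7), (136.2, 21), (223.4, 32)]
```

{"api": "drive_tool", "payload": {
  "deltas": "-1 0 0 0 0;-1 0 0 0 0;-1 0 -50 0 0;-1 10 -78 -10 0;-1 296 -78 -348 -16;-1 296 -78 -348 -16;-1 296 -78 -348 -16;-1 296 -78 -348 -16;-1 296 -78 -348 -16;-1 296 -78 -348 -16;-1 296 -78 -348 -16;-1 296 -78 -348 -16"
}}

```text
clock: 24.22
eef_pos: [0.6153, 0.2146, 0.2037]
ee_rot: [-0.516, -1.928, 1.927]
contact_force: [-0.3, -0.5, -0.6]
width: 1.001
```

{"api": "drive_tool", "payload": {
  "deltas": "-1 0 0 0 0;-1 0 0 0 0"
}}

```text
clock: 24.48
eef_pos: [0.6157, 0.2094, 0.204]
ee_rot: [-0.521, -1.924, 1.924]
contact_force: [-0.8, 0.6, -1.3]
width: 1.003
```

Run:
```python
from h import *
d,p=topcar("t10"); print(peaks(d,p))
s=r.read_state(); st=P("wrist"); im=viewer.camera("wrist"); go(616,212,74,150,s)
for q in spotter.regions_of("wrist","trackball")[:3]:
    if q["conf"]>.2: print(q["conf"],q["uv"],rect(q["pixels"],"wrist",.014,st))
for q in spotter.regions_of("wrist","dial_knob")[:3]:
    if q["conf"]>.2: print("k",q["conf"],q["uv"],rect(q["pixels"],"wrist",.011,st))
t=cv2.imread("pics/t10.png"); cv2.imwrite("pics/w10.png",cv2.resize(np.hstack([im,cv2.resize(t,(384,384))]),(798,342)))
cv2.imwrite("pics/w10raw.png",im)
```

```text
[(48.4, 40), (75.8, 1), (77.1, 6), (79.8, 1), (84.5, 9), (136.2, 21), (223.4, 32), (332.1, 118)]
go [  1.2 130.1  -2.5] roll -0.3 (or 179.7 ) cur psi 149.7 q6 -0.71 q1 0.33 tcp [615.7 209.3 204.1]
0.79 [252.0, 188.0] (array([619.5, 211.9]), array([43.9, 41.8]), 59.7)
```

View pics/w10.png

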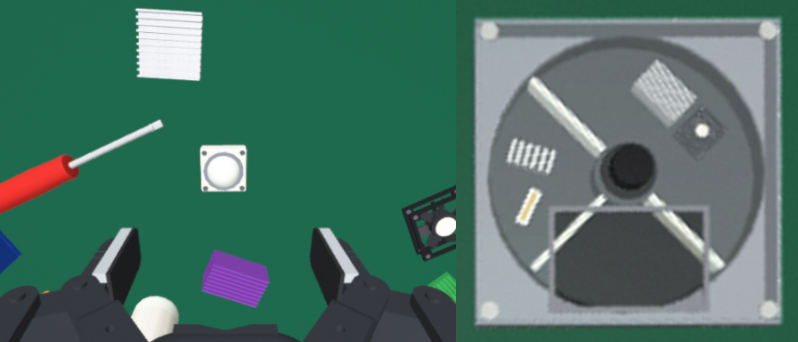

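{"api": "drive_tool", "payload": {
  "deltas": "-1 -1 60 -5 0;-1 -1 115 -5 0;-1 -1 130.5 -5 0;-1 -1 130.5 -5 0;0 -1 130.5 -5 0;1 -1 130.5 -5 0;1 -1 130.5 -5 0;1 -1 130.5 -5 0;1 -1 130.5 -5 0;1 -1 130.5 -5 0",
  "newtons": 40
}}

```text
clock: 25.92
eef_pos: [0.6197, 0.2148, 0.075]
ee_rot: [-0.522, -1.927, 1.924]
contact_force: [-2.6, 0.1, 10.2]
width: 0.478
```

{"api": "drive_tool", "payload": {
  "deltas": "1 0 -50 0 0;1 0 -95 0 0;1 -90 -95 431 8;1 -90 -95 431 8;1 -90 -95 431 8;1 -90 -95 431 8;1 -90 -95 431 8;1 -90 -95 431 8;1 -90 -95 431 8;1 -90 -95 431 8;1 -90 -95 431 8;1 -90 -95 431 8"
}}

```text
clock: 27.42
eef_pos: [0.4803, -0.2021, 0.1685]
ee_rot: [-0.635, -1.838, 1.838]
contact_force: [0.4, 0.4, -0.3]
width: 0.482
```

{"api": "drive_tool", "payload": {
  "deltas": "1 0 0 0 0;1 0 0 0 0"
}}

```text
clock: 27.68
eef_pos: [0.4801, -0.2025, 0.1683]
ee_rot: [-0.635, -1.838, 1.838]
contact_force: [0.2, -0.9, -0.7]
width: 0.479
```

Run:
```python
from h import *
s=r.read_state(); print(s["width"],s["contact_force"]); go(*tgt(-95,-24),85,141.6,s)
im=viewer.camera("wrist"); p=P("wrist"); cv2.imwrite("pics/w11.png",im)
print(w2pix("wrist",[[*(np.array(tgt(x,y))/1000),.05] for x,y in ((-44,80),(-44,-80),(-146,-80),(-146,80))],p).round())
```

```text
0.47893618036010754 [ 0.17423712 -0.91527156 -0.65114201]
go [-0.1 83.3  0.9] roll 0.3 (or -179.7 ) cur psi 141.9 q6 -1.3 q1 -0.4 tcp [ 480.1 -202.5  168.3]
[[181. 352.]
 [162. 126.]
 [345. 127.]
 [324. 353.]]
```

View pics/w11.png

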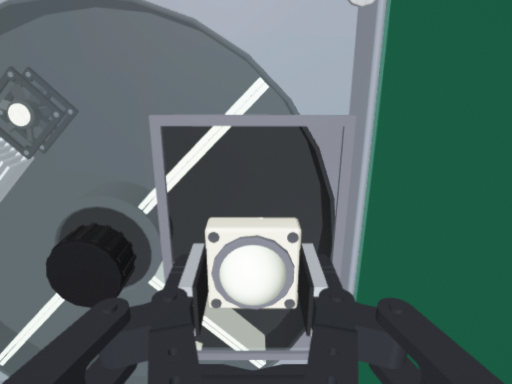

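{"api": "drive_tool", "payload": {
  "deltas": "1 0 45 1 0;1 0 70 1 0;1 0 79 1 0;1 0 82 1 0;1 0 83 1 0;1 0 83 1 0;0 0 83 1 0;-0.2 0 83 1 0;-0.2 0 83 1 0;-0.2 0 83 1 0"
}}

```text
clock: 28.98
eef_pos: [0.4792, -0.204, 0.0854]
ee_rot: [-0.636, -1.837, 1.837]
contact_force: [0.1, 0.3, 1.1]
width: 0.6
```

{"api": "drive_tool", "payload": {
  "deltas": "-0.2 0 -50 0 0;-0.2 0 -100 0 0;-1 208 -120 -232 0;-1 208 -120 -232 0;-1 208 -120 -232 0;-1 208 -120 -232 0;-1 208 -120 -232 0;-1 208 -120 -232 0;-1 208 -120 -232 0;-1 208 -120 -232 0;-1 208 -120 -232 0"
}}

```text
clock: 30.35
eef_pos: [0.4594, 0.1059, 0.2053]
ee_rot: [-0.638, -1.835, 1.836]
contact_force: [0.2, -0.2, 0.9]
width: 0.997
```

Run:
```python
from h import *
s=r.read_state(); st=P("wrist"); im=viewer.camera("wrist"); cv2.imwrite("pics/w12.png",im); go(459,107,80,141.6,s)
for q in spotter.regions_of("wrist","dial_knob")[:3]: print("k",q["conf"],q["uv"],rect(q["pixels"],"wrist",.022,st))
# ivory blob
m=(im.min(2)>130).astype(np.uint8); n,l,S,c=cv2.connectedComponentsWithStats(m)
for i in range(1,n):
    if S[i,4]>150: print(S[i],c[i].round(),(pix2w("wrist",[c[i]],.015,st)*1000).round(1))
```

```text
go [  1.  125.3  -0.6] roll 0.1 (or -179.9 ) cur psi 141.7 q6 -0.68 q1 0.23 tcp [459.4 105.9 205.3]
k 0.81 [251.8, 186.2] (array([459.3, 104.5]), array([31.6, 27. ]), 51.7)
[   0    0   54  141 5494] [22. 81.] [[544.9 -65.3]]
[ 235  165   35   41 1096] [252. 185.] [[460.4 105.6]]
[  88  239   63   79 2569] [118. 267.] [[601.9  91.9]]
[359 256  44  62 825] [382. 287.] [[428.1 255.5]]
```

View pics/w12.png

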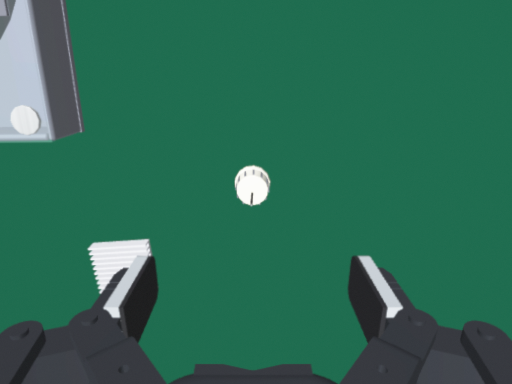

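{"api": "drive_tool", "payload": {
  "deltas": "-1 0 60 -1 0;-1 0 115 -1 0;-1 0 126 -1 0;-1 0 126 -1 0;0 0 126 -1 0;1 0 126 -1 0;1 0 126 -1 0;1 0 126 -1 0;1 0 126 -1 0;1 0 126 -1 0;1 0 126 -1 0",
  "newtons": 30
}}

```text
clock: 31.82
eef_pos: [0.4603, 0.1079, 0.0801]
ee_rot: [-0.637, -1.838, 1.837]
contact_force: [-2.9, -0.2, 12.4]
width: 0.288
```

{"api": "drive_tool", "payload": {
  "deltas": "1 0 -50 0 0;1 0 -95 0 0;1 -208 -95 182 0;1 -208 -95 182 0;1 -208 -95 182 0;1 -208 -95 182 0;1 -208 -95 182 0;1 -208 -95 182 0;1 -208 -95 182 0;1 -208 -95 182 0;1 -208 -95 182 0"
}}

```text
clock: 33.2
eef_pos: [0.5108, -0.1631, 0.1745]
ee_rot: [-0.635, -1.838, 1.838]
contact_force: [0.5, -0.7, -0.5]
width: 0.285
```

Run:
```python
from h import *
s=r.read_state(); print(s["width"],s["contact_force"]); go(*tgt(-95,26),91,141.6,s)
im=viewer.camera("wrist"); cv2.imwrite("pics/w13.png",im)
```

```text
0.2853448581206989 [ 0.46002016 -0.72019801 -0.52226124]
go [-0.5 83.5  0.8] roll 0.3 (or -179.7 ) cur psi 141.9 q6 -1.21 q1 -0.31 tcp [ 510.8 -163.1  174.5]
```

Run:
```python
from h import *
p=P("wrist"); viewer.camera("wrist")
for t,z in (("dial_knob",.11),("trackball",.024)):
    for q in spotter.regions_of("wrist",t)[:2]: print(t,round(q["conf"],2),np.round(q["uv"]),q["pixels"].sum(),rect(q["pixels"],"wrist",z,p))
print(tgt(-95,-24),"expected trackball; TCP",tgt(-95,26))
```

```text
dial_knob 0.79 [252. 265.] 3533 (array([ 510.1, -164.2]), array([38.3, 26.1]), 51.9)
trackball 0.62 [250. 124.] 4209 (array([ 479.3, -205.6]), array([42. , 42.6]), 51.8)
trackball 0.21 [164. 154.] 109768 (array([ 579.2, -192.4]), array([293.9, 301.7]), 51.5)
(np.float64(479.64157482736573), np.float64(-203.2996038493807)) expected trackball; TCP (np.float64(510.6989638412813), np.float64(-164.1149309830887))
```

The trackball reads at (479,-206), 42 x 42, level and square in the bin, and the dial knob is held. I lower the knob.

{"api": "drive_tool", "payload": {
  "deltas": "1 0 45 1 0;1 0 70 1 0;1 0 79 1 0;1 0 82 1 0;1 0 84 1 0;1 0 84 1 0;0.4 0 84 1 0;0.1 0 84 1 0;0.1 0 84 1 0;0.1 0 84 1 0"
}}

```text
clock: 34.65
eef_pos: [0.5101, -0.1647, 0.0904]
ee_rot: [-0.636, -1.837, 1.837]
contact_force: [-0.2, 0.1, 1.1]
width: 0.448
```

{"api": "drive_tool", "payload": {
  "deltas": "0.1 0 -50 0 0;0.1 0 -100 0 0;0.1 0 -120 -20 0;0.1 0 -120 -40 0;0.1 0 -120 -40 0"
}}

```text
clock: 35.28
eef_pos: [0.5352, -0.1321, 0.2092]
ee_rot: [-0.634, -1.837, 1.837]
contact_force: [-0.8, -0.5, 0.8]
width: 0.446
```

Run:
```python
from h import *
s=r.read_state(); print(s["contact_force"],s["eef_pos"]); p=P("wrist"); im=viewer.camera("wrist"); cv2.imwrite("pics/w14.png",im)
def hf(x): 
    h=np.radians(-38.4); d=np.array(x)-[569,-243.5]; return np.round([d[0]*np.cos(h)+d[1]*np.sin(h), -d[0]*np.sin(h)+d[1]*np.cos(h)],1)
for t,zz in (("dial_knob",(.032,.01)),("trackball",(.024,))):
    for q in spotter.regions_of("wrist",t)[:2]:
        for z in zz:
            c=rect(q["pixels"],"wrist",z,p); print(t,round(q["conf"],2),np.round(q["uv"]),z,c,"housing frame",hf(c[0]))
# bright wall lines (z=.04) in wrist picture
d,pr=topcar("t14"); print(peaks(d,pr))
for t,z in (("dial_knob",.02),("trackball",.024)):
    for q in spotter.regions_of("top",t)[:2]:
        c=rect(q["pixels"],"top",z); print("top",t,round(q["conf"],2),np.round(q["uv"]),c,hf(c[0]))
```

```text
[-0.77481753 -0.49466823  0.79446522] [ 0.53523184 -0.13213339  0.20918982]
dial_knob 0.84 [251. 136.] 0.032 (array([ 509.8, -165.9]), array([28.8, 27.3]), 51.9) housing frame [-94.6  24. ]
dial_knob 0.84 [251. 136.] 0.01 (array([ 512.1, -163.1]), array([31.3, 29.7]), 51.9) housing frame [-94.5  27.7]
trackball 0.98 [253.  61.] 0.024 (array([ 479.4, -204.7]), array([41.2, 42.6]), 51.9) housing frame [-94.3 -25.2]
[(84.4, 10)]
```

{"api": "drive_tool", "payload": {
  "deltas": "0 60 -40 -40 0;0 150 -40 -150 0;0 150 -40 -150 0;0 150 -40 -150 0;0 150 -40 -150 0"
}}

```text
clock: 36.2
eef_pos: [0.5095, 0.0791, 0.2503]
ee_rot: [-0.634, -1.839, 1.838]
contact_force: [0.5, -0.5, 0.0]
width: 0.496
```

Run:
```python
from h import *
import sys
a=viewer.camera("top"); cv2.imwrite("pics/t15raw.png",a)
def hf(x,c=(569,-243.5),yaw=-38.4):
    h=np.radians(yaw); d=np.atleast_2d(x)-c; return np.c_[d[:,0]*np.cos(h)+d[:,1]*np.sin(h), -d[:,0]*np.sin(h)+d[:,1]*np.cos(h)]
g=a.min(2); ys,xs=np.nonzero(np.ones_like(g)); W=pix2w("top",np.c_[xs,ys],.048)*1000; H=hf(W); val=g.ravel().astype(float)
for sx in (1,-1):
  for sy in (1,-1):
    m=(abs(H[:,0]-sx*150)<14)&(abs(H[:,1]-sy*150)<14)&(val>185); print("screw",sx,sy,m.sum(),np.average(H[m],axis=0,weights=val[m]-180).round(1) if m.any() else None)
H=hf(pix2w("top",np.c_[xs,ys],.04)*1000); rad=np.hypot(*H.T); an=np.degrees(np.arctan2(H[:,1],H[:,0]))%360
for c in (45,135,225):
    m=(abs(an-c)<9)&(rad>50)&(rad<135)&(val>165); v=cv2.fitLine(H[m].astype(np.float32),cv2.DIST_HUBER,0,.01,.01).ravel(); 
    off=v[2]*v[1]-v[3]*v[0]; print("wall",c,m.sum(),"angle",round(float(np.degrees(np.arctan2(v[1],v[0]))%180),2),"pt",v[2:].round(1))
for t,z in (("dial_knob",.02),("trackball",.024),("tall_heatsink",.036),("small_fan",.03)):
    for q in spotter.regions_of("top",t)[:2]:
        cc=rect(q["pixels"],"top",z); print("top",t,round(q["conf"],2),np.round(q["uv"]),cc,hf(cc[0]).round(1))
```

```text
screw 1 1 31 [148.4 150. ]
screw 1 -1 32 [ 149.3 -150.7]
screw -1 1 0 None
screw -1 -1 34 [-150.7 -150.8]
wall 45 165 angle 46.44 pt [62.8 69.7]
wall 135 81 angle 135.44 pt [-67.4  64.6]
wall 225 90 angle 44.46 pt [-66.8 -65.2]
top dial_knob 0.68 [335. 207.] (array([ 508.9, -162.6]), array([24.6, 27.6]), 1.5) [[-97.4  26.1]]
top trackball 0.49 [347. 218.] (array([ 477.2, -202.1]), array([42.4, 42.7]), 46.5) [[-97.7 -24.6]]
top tall_heatsink 0.82 [101. 211.] (array([476.1, 466.9]), array([32.4, 60.4]), 15.6) [[-514.1  499. ]]
top tall_heatsink 0.59 [158. 141.] (array([669.3, 321.5]), array([33.6, 61.7]), 47.0) [[-272.3  505.1]]
```

```bash
python3 -c "
from h import *
print(r.job_done())"
```

```text
the job is handed in; nothing more can be done
None
```

Both kits are made up and the job is handed in, at about 36 s on the robot's clock.

**What I did:**
1. I turned the carousel to bring the half-round bin under the opening, then placed the tall heat sink and the small fan in it side by side.
2. I turned the carousel back by +135° to bring the empty quarter bin under the opening, then placed the trackball (ball up) and the dial knob in it side by side.

**Last checks:**
- **Panel kit:** in the housing frame the trackball is at about (-95, -25) mm and the dial knob at about (-95, +26) mm. Both match where I aimed and there is a clear gap between them.
- **Quarter bin alignment:** its two walls measured 135.4° and 44.5° against the ideal 135° and 45°, so it is square to the opening within about 0.5°.
- **Arm:** it is clear of everything, and the forces while setting the parts down were about 1 N.

**Checks that failed or disagreed:**
- The third carousel wall, seen through the cover, read 46.4° instead of 45°. I put this down to its side face showing in the picture.
- The top and wrist cameras disagreed by about 3 mm on where the panel parts lie.
- The network could not find the cooling kit under the tinted cover in the last picture. It was last seen flat and side by side in the picture taken after the carousel was turned back.
- I reached the picture limit before the dial knob was placed, so its placing and the final state were checked by numbers only.

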